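# Press the missing peg into the dibber board

### The arm

A 6-joint arm with a two-finger parallel gripper is mounted at the origin on the work surface. World frame = base frame: x ahead of the robot, y to its left, z up, the work surface at z = 0. Lengths are in m, angles in degrees, forces in N, time in s.
With the tool pointing down it reaches from about 0.3 to 0.75 m from the base axis. Payload 8.5 kg.
Tool frame: the origin (TCP) lies at the very end of the fingers, on their centre line; the grasp point (between the pads) lies 19 mm behind it (env.grasp_offset is the distance from the TCP to the grasp point, in m); y points along the fingers, z is the direction in which the jaws open and shut, and the axes are right-handed (so a half turn about y gives the same grasp; the last joint's range is limited). The gripper opens to 85 mm and grips with 20 to 120 N. Pads are 22 mm wide; open, the fingers measure 114 mm over their backs; the gripper's body (76 mm by 85 mm) begins 54 mm behind the grasp point. The pads swing forward as they close: fully open they stand 13 mm farther back than shut.
Start: joints at [-88.482, 21.807, 74.336, -0, 83.858, -12.336], TCP at [0.132, -0.534, 0.231] pointing down, gripper open.
Joint ranges: [-178.18, 178.18], [-50.72, 133.34], [12.68, 142.11], [-81.47, 261.47], [9.98, 163.14], [-165.26, 165.26]. Speed limits (degrees/s): [136.94, 136.94, 180, 180, 180, 180].

### API

Orientations are given as a 3x3 rotation matrix whose columns are the frame's x, y, z axes.
In Python, from rig import env gives the robot as it stands. The module is installed in compiled form; this text tells all that it offers.
- The arm moves only by the shell command python3 -m pendant 'ROWS' [FORCE]. ROWS is JSON, a list of rows, each a list of 3 entries, a list of its own where there are three numbers: the shift along the world's x, y, z as a fraction of full scale, then the turn about the world's z as a fraction of full scale, then the opening, from 0 (shut) to 1 (fully open). A call has 1 to 12 rows; each row shifts and turns the commanded pose from where the row before left it; what a row does not reach is not made up. Full scale, the value 1, is 30 mm for a shift and 5 degrees for a turn. A row lasts 1/12 s, in which the tool goes at most 41.7 mm and 7.16 degrees, less where a joint would pass 70% of its speed; a pose out of reach is approached as far as the arm can. A call with a number of a shift or a turn outside -1 to 1 is refused whole. A call with a gripper value outside its range is refused whole. The fingers move at their own pace and stop on an object; FORCE is the grip in N (left out, the last holds). Time passes only in rows, so rows that do not move let the fingers close. It gives the time, the measured TCP pose, the force and the opening at its end, in the units of the state.
- env.observe(): the state, without advancing time (a new reading comes with each control period).
- env.get_image(name): name is "side" or "top" or "wrist"; returns (picture, depth): 384x512x3 uint8, red, green, blue; 384x512 float32, m along the optical axis (not along the pixel's ray), 0 where there is no reading.
- env.camera_model(name): a dict with "camera_matrix" (3x3 intrinsics, pixels), "R" (3x3) and "t" (3): a world point X has camera coordinates R X + t; the wrist camera has in their place "tool_from_camera" (4x4, takes a point from camera to tool coordinates, whose origin is the TCP and whose axes are the tool frame's). Camera axes: x right, y down, z forward; pixel columns grow to the right and rows downward; lengths in m; the calibration is good to about 2 mm. A picture is of the moment at which its call begins: read the wrist's pose just before it. camera_model takes no time and is no camera call.
- env.close_job(): hands the job in, once; it reports no verdict.
The state is a dict: "time_s": time; "q": joint angles; "qvel": joint speeds; "joint_efforts": joint torques, N m; "position": TCP position; "tool_rot": TCP orientation; "ft_force": force on the tool from outside, world axes, zero at the start; "wrist_torque": the same for the moment, N m; "grip_width": finger opening in m.
Only numpy, scipy, OpenCV 4.12 (cv2) and the standard library are available. Lean on these libraries where they do the work, as an engineer would, in place of code of your own. Each camera call takes 0.05 s, during which the arm holds its last target.

### The job

One peg of the seed-tray dibber board has come out. Take the spare peg that matches the others, feel for the empty hole in the far rail with its flat end, and press it straight in by hand pressure until it is fully home and stands as high as its neighbours. Go gently so the rail is not bruised, let go, and leave the other things on the bench where they are.

Things in the scene. Friction and masses are not known exactly. Their poses are not given: they have to be found in the camera images.
- peg: The matching spare: a light-brown wooden dowel peg, 20 mm in diameter, 70 mm long, about 16 g, upright on the bench on its flat square-cut foot (0.4 mm edge break), left or right of the board. The straight part ends 59 mm above the foot; the rounded nose takes the last 11 mm. Origin: centre of the foot; z runs up to the nose.
- thin_peg: A spare peg of another board: same wood, but only 14 mm in diameter and 55 mm long, upright on the bench on the other side of the board from the matching peg. Too thin for this board; leave it. Origin: centre of its foot.
- board: Dibber board, pegs up, fixed on a rubber mat. Origin: centre of the mat's underside, on the bench; z up. Plywood 200 mm (x) by 260 mm (y) carries three rails along y, 40 mm wide, at x = -65, 0, +65 mm (the far rail), tops 41 mm above the bench. Pegs 20 mm thick stand 50 mm above each rail at y = -97.5, -32.5, +32.5, +97.5 mm; only far rail, y = +32.5 is empty. 45 mm free between pegs.
- socket (a point): Centre of the empty hole's mouth by the drawing: board frame x +65, y +32.5, z 41 mm, on top of the far rail. That rail was screwed on by hand: the true hole lies up to 5 mm off this point along the board's x and up to 5 mm along its y, and the measured pose does not show it; feel for it with a few newtons. Keep the push below 30 N, or the rail is bruised.
- socket_floor (a point): Centre of the hole's flat bottom by the drawing (off like the mouth), 20 mm below it, 21 mm above the bench. Plain blind bore straight down, 21 mm in diameter, sharp edge, no chamfer. The upper 7 mm are free; below that the bore is snug and resists with some 5 to 8 N until the peg's foot meets the bottom. The peg stays where it is left.
- clay_pot: An empty terracotta flower pot, 100 mm wide at the rim, 92 mm high, standing beyond the left end of the board. Leave it. Origin: the centre of its underside.
- white_pot: An empty white plastic flower pot, 94 mm wide at the rim, 74 mm high, standing beyond the right end of the board. Leave it. Origin: the centre of its underside.
- trowel: A hand trowel lying on the far side of the board, 290 mm long, steel blade and dark wooden handle. Leave it. Origin: about its middle, on the bench; its x runs from handle to blade.

How it is judged:
By the outcome, as a careful person would: the job done as asked, in the order asked, and still so for the second after the job is handed in, with the robot touching nothing.
It also fails if it takes over 64 s, if anything falls off the work surface, if the arm or the gripper's body presses on something with over 40 N, if the wrist force passes 120 N, or if a joint passes its speed limit or range.

## Working session

There is one attempt and no reset: what is moved stays moved. The work goes in short steps, Python scripts to look and compute and a shell command to move; the robot and the scene stay as the last step left them, time stands still between calls to the robot, and variables do not carry over. Pictures are saved under pics/ and viewed, and the job is handed in when it is done.

```bash
mkdir -p pics; ls; python3 - <<'E'
from rig import env
import cv2,numpy as np
o=env.observe()
for k in o: print(k,np.round(o[k],4).tolist())
print(env.grasp_offset)
for n in("top","side"):
    p,d=env.get_image(n); cv2.imwrite(f"pics/{n}0.png",p[:,:,::-1]); np.save(f"{n}0.npy",d); np.save(f"{n}0c.npy",p)
    c=env.camera_model(n); print(n,{k:np.round(v,4).tolist() for k,v in c.items()})
print({k:np.round(v,4).tolist() for k,v in env.camera_model("wrist").items()})
E
```

```text
pics
time_s 0.0
q [-88.4816, 21.841, 74.3859, -0.0022, 83.8588, -12.3358]
qvel [-0.0632, -0.0347, -0.0543, 0.0642, 0.0216, -0.0044]
joint_efforts [-0.0008, -44.8464, -23.1279, -0.0002, 0.0047, -0.0]
position [0.1317, -0.5337, 0.2307]
tool_rot [[-0.9709, -0.0001, 0.2395], [-0.2395, 0.0015, -0.9709], [-0.0003, -1.0, -0.0015]]
ft_force [-1.4013, -0.2062, -0.6974]
wrist_torque [-0.0184, 0.0422, -0.0044]
grip_width 0.0851
0.0187
top {'camera_matrix': [[436.7832, 0.0, 260.1037], [0.0, 436.7832, 195.0233], [0.0, 0.0, 1.0]], 'R': [[-0.0285, -0.9996, 0.0015], [-0.9776, 0.0275, -0.2089], [0.2087, -0.0074, -0.9779]], 't': [0.0135, 0.5927, 1.1573]}
side {'camera_matrix': [[500.0444, 0.0, 253.9766], [0.0, 500.0444, 189.8304], [0.0, 0.0, 1.0]], 'R': [[0.9028, -0.4301, 0.0063], [-0.2567, -0.5505, -0.7944], [0.3451, 0.7156, -0.6073]], 't': [-0.5138, 0.1957, 0.9063]}
{'camera_matrix': [[330.8547, 0.0, 263.4101], [0.0, 330.8547, 191.2403], [0.0, 0.0, 1.0]], 'tool_from_camera': [[0.0004, 0.961, 0.2764, -0.069], [0.0004, -0.2764, 0.961, -0.1434], [1.0, -0.0003, -0.0005, -0.0002], [0.0, 0.0, 0.0, 1.0]]}
```

View pics/top0.png

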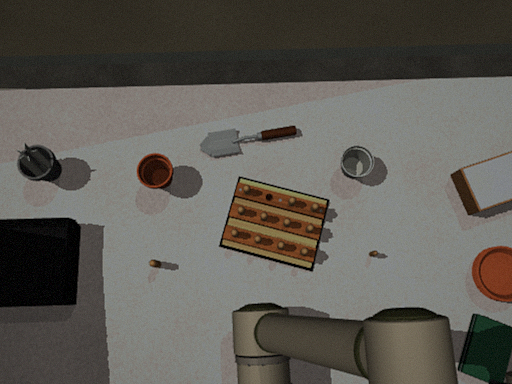

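View pics/side0.png

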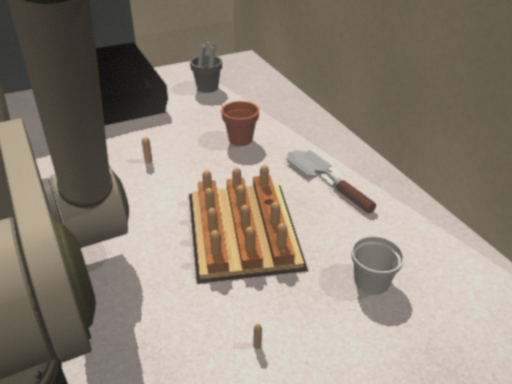

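The top view shows the board at about (275,223), with the empty hole at (268,197) on the far rail, second from the left. There is a peg on the left at (154,263) and one on the right at (374,254). The side view shows the same pegs at (147,150) and (258,336). Next I'll measure the pegs and the board.

```bash
cat > h.py <<'E'
import numpy as np,cv2
from rig import env
def ray(n,uv,z):
    c=env.camera_model(n);K,R,t=map(np.array,(c['camera_matrix'],c['R'],c['t']))
    d=R.T@np.linalg.solve(K,[uv[0],uv[1],1.]);o=-R.T@t
    return o+d*(z-o[2])/d[2]
def cloud(n,D):
    c=env.camera_model(n);K,R,t=map(np.array,(c['camera_matrix'],c['R'],c['t']))
    v,u=np.mgrid[:D.shape[0],:D.shape[1]]
    P=np.stack([(u-K[0,2])/K[0,0]*D,(v-K[1,2])/K[1,1]*D,D],-1)
    return (P-t)@R
def proj(n,X):
    c=env.camera_model(n);K,R,t=map(np.array,(c['camera_matrix'],c['R'],c['t']))
    p=(np.atleast_2d(X)@R.T+t)@K.T; return p[:,:2]/p[:,2:]
E
python3 - <<'E'
from h import *
for n,boxes in (("top",((135,250,185,275),(360,243,390,262))),("side",((130,130,165,170),(240,315,275,355)))):
    D=np.load(n+"0.npy");P=cloud(n,D);C=np.load(n+"0c.npy")
    for (a,b,c,d) in boxes:
        p=P[b:d,a:c].reshape(-1,3); m=(p[:,2]>0.012)&(D[b:d,a:c].ravel()>0)
        q=p[m]; print(n,(a,b),m.sum(),"mean",q.mean(0).round(4),"min",q.min(0).round(4),"max",q.max(0).round(4))
        hsv=cv2.cvtColor(C[b:d,a:c],cv2.COLOR_RGB2HSV); mm=(hsv[...,1]>90)
        v,u=np.nonzero(mm); print("   colour",mm.sum(),"u",u.min()+a,u.max()+a,"v",v.min()+b,v.max()+b)
b=cv2.resize(cv2.cvtColor(np.load("top0c.npy")[170:280,210:340],cv2.COLOR_RGB2BGR),None,fx=5,fy=5,interpolation=cv2.INTER_CUBIC);cv2.imwrite("pics/tb.png",b)
b=cv2.resize(cv2.cvtColor(np.load("side0c.npy")[155:285,180:310],cv2.COLOR_RGB2BGR),None,fx=4.5,fy=4.5,interpolation=cv2.INTER_CUBIC);cv2.imwrite("pics/sb.png",b)
C=np.load("top0c.npy")
a=np.hstack([cv2.resize(C[y:y+30,x:x+50],None,fx=8,fy=8,interpolation=cv2.INTER_CUBIC) for x,y in((132,248),(352,240))]);cv2.imwrite("pics/pegs.png",a[:,:,::-1])
E
```

```text
top (135, 250) 71 mean [0.412  0.2885 0.0537] min [0.4031 0.282  0.0126] max [0.4214 0.2996 0.072 ]
   colour 63 u 150 160 v 260 266
top (360, 243) 36 mean [ 0.4234 -0.3127  0.0411] min [ 0.4173 -0.3192  0.0126] max [ 0.4305 -0.3082  0.056 ]
   colour 33 u 369 377 v 251 255
side (130, 130) 173 mean [0.4124 0.2902 0.0426] min [0.4031 0.28   0.0124] max [0.4234 0.3014 0.0706]
   colour 118 u 143 150 v 138 161
side (240, 315) 170 mean [ 0.4235 -0.3158  0.0365] min [ 0.4179 -0.3199  0.0122] max [ 0.432  -0.3076  0.0562]
   colour 21 u 255 259 v 325 330
```

View pics/tb.png

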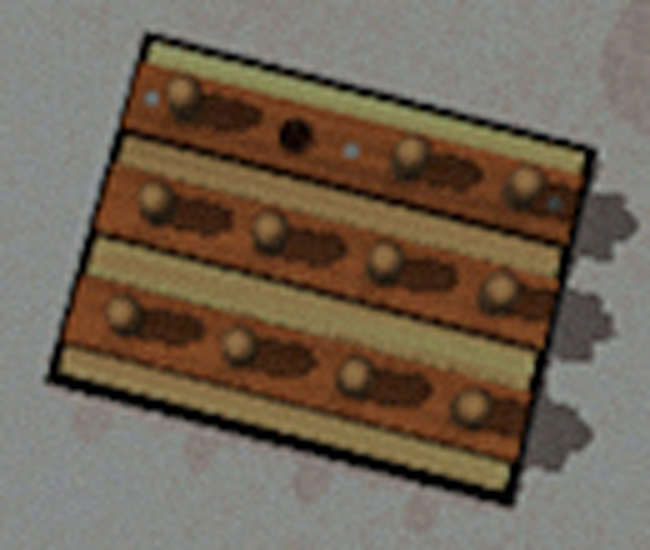

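View pics/sb.png

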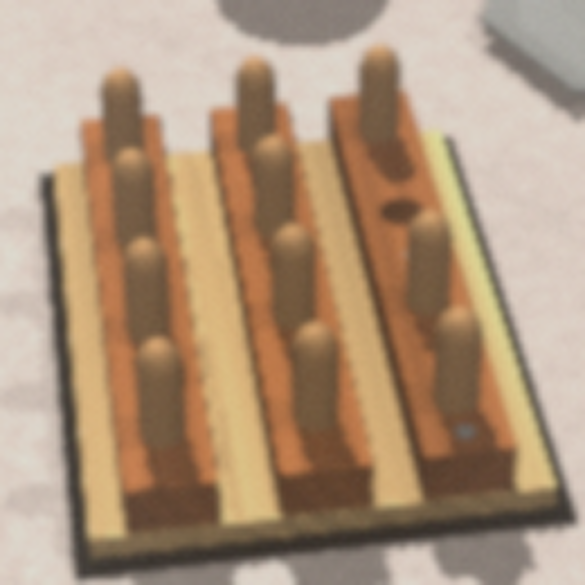

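View pics/pegs.png

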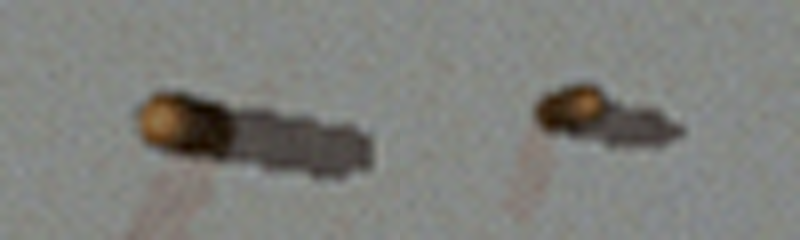

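```bash
python3 - <<'E'
from h import *
# hole
for n,(a,b,c,d) in (("top",(260,190,278,204)),("side",(258,194,282,210))):
    C=cv2.cvtColor(np.load(n+"0c.npy"),cv2.COLOR_RGB2HSV)[b:d,a:c]
    V=C[...,2].astype(float); 
    w=np.clip(np.median(V)*0.72-V,0,None); 
    k,l,s,ce=cv2.connectedComponentsWithStats((w>0).astype(np.uint8))
    i=1+np.argmax(s[1:,4]); w=w*(l==i); v,u=np.nonzero(w); ww=w[v,u]
    uv=((u*ww).sum()/ww.sum()+a,(v*ww).sum()/ww.sum()+b)
    print(n,s[i],"uv",np.round(uv,2),ray(n,uv,.041).round(4))
D=np.load("top0.npy");C=np.load("top0c.npy");P=cloud("top",D)
m=(P[...,2]>.065)&(P[...,0]>.35)&(P[...,0]<.7)&(abs(P[...,1])<.18)
k,l,s,ce=cv2.connectedComponentsWithStats(m.astype(np.uint8))
T={}
for i in range(1,k):
    q=P[l==i]; t=q[q[:,2]>q[:,2].max()-.012]
    print(s[i,4],t.mean(0).round(4),q[:,2].max().round(4))
Ds=np.load("side0.npy");Ps=cloud("side",Ds)
m=(Ps[...,2]>.055)&(Ps[...,0]>.35)&(Ps[...,0]<.7)&(abs(Ps[...,1])<.18)
k,l,s,ce=cv2.connectedComponentsWithStats(m.astype(np.uint8))
for i in range(1,k): q=Ps[l==i]; print('s',s[i,4],q.mean(0).round(4),q[:,2].max().round(4))
# mat outline: dark border / hull
m=(P[...,2]>.004)&(P[...,0]>.35)&(P[...,0]<.7)&(abs(P[...,1])<.18)
q=P[m&(P[...,2]<.05)]
r=cv2.minAreaRect(q[:,:2].astype(np.float32)); print("rect",r)
# rail top heights
print(np.median(P[m&(P[...,2]>.033)&(P[...,2]<.05)][:,2]))
E
```

```text
top [ 6  4  7  7 41] uv [268.54 196.75] [ 0.5918 -0.0273  0.041 ]
side [ 7  6  8  4 26] uv [268.07 201.45] [ 0.5907 -0.0242  0.041 ]
47 [0.6073 0.0325 0.0865] 0.0918
49 [ 0.5708 -0.0902  0.0881] 0.0939
48 [ 0.5529 -0.1525  0.0871] 0.0929
48 [0.5485 0.0494 0.0877] 0.0938
47 [ 0.5305 -0.0124  0.0885] 0.0934
46 [ 0.5125 -0.0741  0.0878] 0.0943
45 [ 0.4932 -0.1362  0.0879] 0.0941
49 [0.4864 0.0686 0.0876] 0.0939
46 [0.4686 0.0061 0.0874] 0.0927
45 [ 0.4498 -0.0556  0.0869] 0.0927
51 [ 0.4323 -0.1176  0.0891] 0.095
s 132 [0.6061 0.0319 0.0748] 0.0925
s 138 [0.5483 0.0483 0.0748] 0.0923
s 141 [0.4863 0.0669 0.0744] 0.0912
s 145 [ 0.5297 -0.014   0.0754] 0.0932
s 154 [0.4677 0.0044 0.0751] 0.0923
s 162 [ 0.5697 -0.0925  0.0752] 0.0921
s 162 [ 0.5114 -0.0762  0.0753] 0.0928
s 162 [ 0.4493 -0.0579  0.0755] 0.0948
s 181 [ 0.551  -0.1545  0.0754] 0.0918
s 188 [ 0.4928 -0.1381  0.0752] 0.0929
s 180 [ 0.4311 -0.1201  0.0756] 0.0924
rect ((0.5252854228019714, -0.0010837912559509277), (0.34987708926200867, 0.35791727900505066), 0.11557209491729736)
0.04123670092245838
```

```bash
python3 - <<'E'
import numpy as np
top=np.array([[.6073,.0325],[.5708,-.0902],[.5529,-.1525],[.5485,.0494],[.5305,-.0124],[.5125,-.0741],[.4932,-.1362],[.4864,.0686],[.4686,.0061],[.4498,-.0556],[.4323,-.1176]])
side=np.array([[.6061,.0319],[.5697,-.0925],[.551,-.1545],[.5483,.0483],[.5297,-.014],[.5114,-.0762],[.4928,-.1381],[.4863,.0669],[.4677,.0044],[.4493,-.0579],[.4311,-.1201]])
ys=[97.5,32.5,-32.5,-97.5]
N=np.array([[65,97.5],[65,-32.5],[65,-97.5]]+[[0,y] for y in ys]+[[-65,y] for y in ys])/1000
for A in(top,side,(top+side)/2):
    n=N[3:];a=A[3:]
    U,S,Vt=np.linalg.svd((n-n.mean(0)).T@(a-a.mean(0)));R=(U@Vt).T
    c=a.mean(0)-R@n.mean(0)
    print("c",c.round(4),"yaw",np.degrees(np.arctan2(R[1,0],R[0,0])).round(2),"nominal",(R@[.065,.0325]+c).round(4))
    print(" far rail offset in board frame mm",((A[:3]-(N[:3]@R.T+c))@R*1e3).round(1).tolist())
    print(" hole obs offset", [((np.array(h)-(R@[.065,.0325]+c))@R*1e3).round(1).tolist() for h in ((.5918,-.0273),(.5907,-.0242))])
E
```

```text
c [ 0.5214 -0.0432] yaw -16.48 nominal [ 0.5929 -0.0305]
 far rail offset in board frame mm [[-4.1, -0.5], [-4.3, 1.4], [-3.8, 1.6]]
 hole obs offset [[-2.0, 2.7], [-3.9, 5.4]]
c [ 0.5207 -0.0451] yaw -16.5 nominal [ 0.5923 -0.0324]
 far rail offset in board frame mm [[-5.0, 0.5], [-4.6, 0.9], [-4.9, 1.2]]
 hole obs offset [[-1.9, 4.7], [-3.8, 7.4]]
c [ 0.5211 -0.0441] yaw -16.49 nominal [ 0.5926 -0.0314]
 far rail offset in board frame mm [[-4.6, 0.0], [-4.4, 1.2], [-4.3, 1.4]]
 hole obs offset [[-2.0, 3.7], [-3.9, 6.4]]
```

The left peg, at about (0.412, 0.290), is about 71 mm tall, so it is the match. The right one is about 56 mm tall, so it is the thin one. The pegs on the far rail sit about 4.4 mm toward the robot and about 1 mm along +y from the drawing. Next I'll go to the left peg.

```bash
python3 -m pendant '[[[0.9,0.75,0],0,1],[[0.9,0.75,0],0,1],[[0.9,0.75,0],0,1],[[0.9,0.75,0],0,1],[[0.9,0.75,0],0,1],[[0.9,0.75,0],0,1],[[0.9,0.75,0],0,1],[[0.9,0.75,0],0,1],[[0.9,0.75,0],0,1],[[0.9,0.75,0],0,1],[[0.9,0.75,0],0,1],[[0.5,1,0],0,1]]' 40
python3 -m pendant '[[[0,1,0],0,1],[[0,1,0],0,1],[[0,1,0],0,1],[[0,1,0],0,1],[[0,1,0],0,1],[[0,1,0],0,1],[[0,1,0],0,1],[[0,1,0],0,1],[[0,1,0],0,1],[[0,1,0],0,1],[[0,1,0],0,1],[[0,1,0],0,1]]'
```

```text
time_s: 1.1
position: [0.4456, -0.2557, 0.2308]
tool_rot: [[-0.971, 0.0, 0.24], [-0.24, 0.0, -0.971], [-0.0, -1.0, -0.0]]
ft_force: [-0.1, 0.3, 0.1]
grip_width: 0.0854
time_s: 2.1
position: [0.4433, 0.105, 0.2312]
tool_rot: [[-0.971, -0.0, 0.239], [-0.239, 0.0, -0.971], [0.0, -1.0, -0.0]]
ft_force: [-0.2, 0.1, 0.2]
grip_width: 0.0854
```

```bash
python3 -m pendant '[[[-0.15,0.9,0],0,1],[[-0.15,0.9,0],0,1],[[-0.15,0.9,0],0,1],[[-0.15,0.9,0],0,1],[[-0.15,0.9,0],0,1],[[-0.15,0.9,0],0,1],[[-0.14,0.7,0],0,1],[[0,0,0],0,1],[[0,0,0],0,1]]'
cat >> h.py <<'E'
def wrist():
    o=env.observe();p,D=env.get_image("wrist");c=env.camera_model("wrist")
    T=np.eye(4);T[:3,:3]=o['tool_rot'];T[:3,3]=o['position'];M=T@np.array(c['tool_from_camera']);return o,p,D,np.array(c['camera_matrix']),M
def wcloud(D,K,M):
    v,u=np.mgrid[:D.shape[0],:D.shape[1]]
    P=np.stack([(u-K[0,2])/K[0,0]*D,(v-K[1,2])/K[1,1]*D,D],-1);return P@M[:3,:3].T+M[:3,3]
def wray(uv,z,K,M):
    d=M[:3,:3]@np.linalg.solve(K,[uv[0],uv[1],1.]);o=M[:3,3];return o+d*(z-o[2])/d[2]
E
python3 - <<'E'
from h import *
o,p,D,K,M=wrist();cv2.imwrite("pics/w1.png",p[:,:,::-1]);np.save("w1.npy",D)
P=wcloud(D,K,M);m=(P[...,2]>.02)&(P[...,2]<.085)&(abs(P[...,0]-.41)<.05)&(abs(P[...,1]-.29)<.05)&(D>0)
q=P[m];print(o['position'].round(4) if hasattr(o['position'],'round') else o['position'],m.sum(),q.mean(0).round(4),q.min(0).round(4),q.max(0).round(4))
t=q[q[:,2]>q[:,2].max()-.003];print(t.mean(0).round(4))
for z0 in(.02,.035,.05):
    s=q[abs(q[:,2]-z0)<.008];print(z0,len(s),s.min(0).round(4),s.max(0).round(4))
v,u=np.nonzero(m);print(u.min(),u.max(),v.min(),v.max())
E
```

```text
time_s: 2.85
position: [0.412, 0.2871, 0.2309]
tool_rot: [[-0.97, -0.001, 0.241], [-0.241, -0.001, -0.97], [0.001, -1.0, 0.0]]
ft_force: [0.1, -0.5, 1.0]
grip_width: 0.0852
[0.412  0.2871 0.2309] 447 [0.4161 0.2953 0.0599] [0.4033 0.2851 0.0204] [0.4231 0.3048 0.0718]
[0.4131 0.2949 0.07  ]
0.02 19 [0.4164 0.2857 0.0204] [0.4231 0.3043 0.0271]
0.035 46 [0.4153 0.2858 0.0271] [0.423  0.3045 0.0429]
0.05 50 [0.4144 0.286  0.0425] [0.4231 0.3048 0.0573]
246 266 151 177
```

View pics/w1.png

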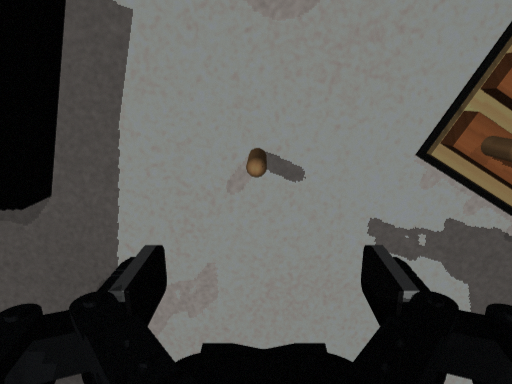

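```bash
python3 -m pendant '[[[0.04,0.2,-0.7],0,1],[[0,0.03,-1],0,1],[[0,0,-1],0,1],[[0,0,-1],0,1],[[0,0,0],0,1],[[0,0,0],0,1]]'
cat > pegw.py <<'E'
from h import *
import sys
o,p,D,K,M=wrist();cv2.imwrite(sys.argv[1],p[:,:,::-1])
P=wcloud(D,K,M);m=(P[...,2]>.012)&(P[...,2]<.085)&(abs(P[...,0]-.413)<.03)&(abs(P[...,1]-.294)<.03)&(D>0)
q=P[m];print(np.round(o['position'],4),m.sum(),q.min(0).round(4),q.max(0).round(4))
t=q[q[:,2]>q[:,2].max()-.003];print(t.mean(0).round(4))
for z0 in(.02,.035,.05):
    s=q[abs(q[:,2]-z0)<.008]
    if len(s): print(z0,len(s),s.min(0).round(4),s.max(0).round(4))
E
python3 pegw.py pics/w2.png
```

```text
time_s: 3.4
position: [0.4137, 0.2925, 0.1201]
tool_rot: [[-0.971, -0.002, 0.238], [-0.238, -0.001, -0.971], [0.002, -1.0, 0.0]]
ft_force: [1.1, 0.3, 1.7]
grip_width: 0.0855
[0.4137 0.2925 0.1201] 1149 [0.4052 0.285  0.0121] [0.4234 0.3048 0.0723]
[0.4136 0.295  0.0702]
0.02 119 [0.4138 0.2861 0.0121] [0.4232 0.3048 0.0279]
0.035 146 [0.4125 0.2858 0.027 ] [0.4234 0.3048 0.043 ]
0.05 176 [0.4128 0.2857 0.0422] [0.4232 0.3048 0.0579]
```

View pics/w2.png

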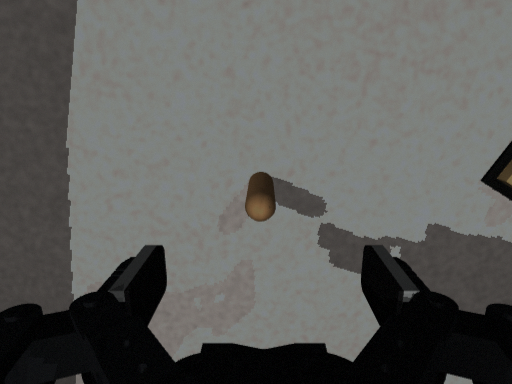

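The wrist view shows the peg centred at (261,196), which gives (0.4136, 0.2950), 20 mm wide and 70 mm high. I'll shift +2.5 mm in y, go down to z = 0.029 and close.

```bash
python3 -m pendant '[[[0,0.08,-0.6],0,1],[[0,0,-0.8],0,1],[[0,0,-0.8],0,1],[[0,0,-0.6],0,1],[[0,0,-0.23],0,1],[[0,0,0],0,0.5],[[0,0,0],0,0.3],[[0,0,0],0,0.1],[[0,0,0],0,0.1],[[0,0,0],0,0.1],[[0,0,0],0,0.1]]' 40
```

```text
time_s: 4.37
position: [0.4142, 0.296, 0.0303]
tool_rot: [[-0.971, 0.002, 0.24], [-0.24, 0.001, -0.971], [-0.002, -1.0, -0.0]]
ft_force: [0.2, -1.4, 5.0]
grip_width: 0.0185
```

```bash
python3 -m pendant '[[[0,0,0],0,0.1],[[0,0,0],0,0.1],[[0,0,0],0,0.1]]' 40; python3 -m pendant '[[[0,0,0.4],0,0.1],[[0,0,1],0,0.1],[[0,0,1],0,0.1],[[0,0,1],0,0.1],[[0,0,1],0,0.1],[[0,0,0],0,0.1],[[0,0,0],0,0.1]]'
python3 - <<'E'
from h import *
o,p,D,K,M=wrist();cv2.imwrite("pics/w3.png",p[:,:,::-1]);np.save("w3.npy",D)
E
```

```text
time_s: 4.62
position: [0.4141, 0.296, 0.0303]
tool_rot: [[-0.971, 0.002, 0.24], [-0.24, 0.001, -0.971], [-0.002, -1.0, -0.0]]
ft_force: [-0.2, -0.6, 7.0]
grip_width: 0.0189
time_s: 5.2
position: [0.4141, 0.296, 0.1628]
tool_rot: [[-0.971, 0.003, 0.24], [-0.24, 0.001, -0.971], [-0.003, -1.0, -0.0]]
ft_force: [0.6, 0.4, -0.5]
grip_width: 0.0182
```

View pics/w3.png

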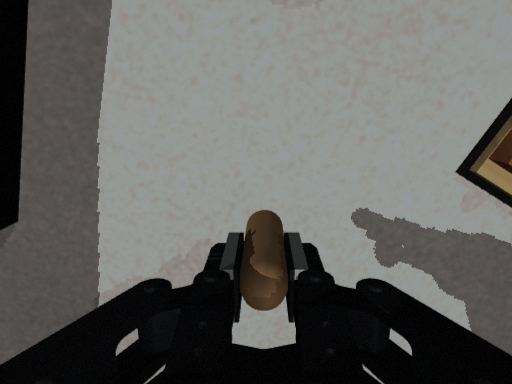

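The peg is held upright and centred: nose at (263,295), foot at (265,210). The 7 N reading went away when it lifted. I'll move to 40 mm short of the hole and look.

```bash
python3 -m pendant '[[[0.41,-0.97,0.08],0,0.1],[[0.41,-0.97,0.08],0,0.1],[[0.41,-0.97,0.08],0,0.1],[[0.41,-0.97,0.08],0,0.1],[[0.41,-0.97,0.08],0,0.1],[[0.41,-0.97,0.08],0,0.1],[[0.41,-0.97,0.08],0,0.1],[[0.41,-0.97,0.08],0,0.1],[[0.41,-0.97,0.08],0,0.1],[[0.41,-0.97,0.08],0,0.1],[[0.41,-0.97,0.08],0,0.1],[[0,0,0],0,0.1]]'
python3 -m pendant '[[[0,0,0],0,0.1],[[0,0,0],0,0.1]]'
python3 - <<'E'
from h import *
o,p,D,K,M=wrist();cv2.imwrite("pics/w4.png",p[:,:,::-1]);np.save("w4.npy",D);np.save("w4c.npy",p)
print(o['position'],o['ft_force'])
P=wcloud(D,K,M);R=np.array(o['tool_rot']);L=(P-o['position'])
m=(D>0)&(D<.2)&(abs(L[...,0])<.03)&(abs(L[...,1])<.014)&(L[...,2]<-.002)
print(m.sum())
for a,b in((-.035,-.025),(-.025,-.015),(-.015,-.003)):
    q=L[m&(L[...,2]>a)&(L[...,2]<b)]
    if len(q)>20:
        # circle fit r=10mm
        from scipy.optimize import least_squares
        r=least_squares(lambda c:np.hypot(q[:,0]-c[0],q[:,1]-c[1])-.010,[0,0],loss='soft_l1',f_scale=.0005);print(a,len(q),r.x.round(4),q.min(0).round(4),q.max(0).round(4))
print(L[m][:,2].min())
E
```

```text
time_s: 6.25
position: [0.5504, -0.0288, 0.1862]
tool_rot: [[-0.972, -0.001, 0.235], [-0.235, -0.001, -0.972], [0.001, -1.0, 0.0]]
ft_force: [-1.1, -1.1, -0.2]
grip_width: 0.0187
time_s: 6.42
position: [0.5483, -0.0237, 0.1866]
tool_rot: [[-0.971, -0.003, 0.239], [-0.239, 0.001, -0.971], [0.002, -1.0, -0.002]]
ft_force: [-0.9, 1.0, 0.7]
grip_width: 0.0187
[ 0.5482729  -0.02368795  0.18657148] [-0.85030635  0.96638892  0.68310295]
672
-0.035 87 [-0.0013 -0.0004] [-0.0023 -0.0097 -0.0298] [ 0.0093  0.0096 -0.025 ]
-0.025 225 [-0.0012 -0.0004] [-0.0017 -0.0095 -0.025 ] [ 0.0091  0.0096 -0.015 ]
-0.015 331 [-0.0012 -0.0003] [-0.0019 -0.0093 -0.015 ] [ 0.0091  0.0097 -0.003 ]
-0.029801615774556534
```

View pics/w4.png

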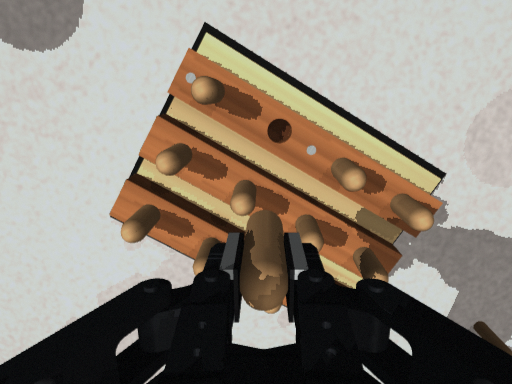

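Hole at about (280,130), clearly visible. The held peg is vertical, with its foot 29.8 mm below the TCP. I'll fit the rim of the hole.

```bash
cat > hole.py <<'E'
from h import *
def holefit(p,D,K,M,box,out):
    a,b,c,d=box
    sc=8
    g=cv2.resize(p[b:d,a:c],None,fx=sc,fy=sc,interpolation=cv2.INTER_CUBIC)
    V=cv2.GaussianBlur(g[...,0],(0,0),4).astype(float)   # red channel
    th=(np.median(V)+V.min())/2
    m=(V<th).astype(np.uint8);k,l,s,ce=cv2.connectedComponentsWithStats(m)
    H=np.array(V.shape)/2;i=1+np.argmax(s[1:,4]);cn=cv2.findContours((l==i).astype(np.uint8),cv2.RETR_EXTERNAL,cv2.CHAIN_APPROX_NONE)[0][0]
    pts=(cn[:,0,:]+.5)/sc-.5+[a,b]
    W=np.array([wray(q,.041,K,M)[:2] for q in pts])
    e,r=cv2.minEnclosingCircle(W.astype(np.float32)*1000)
    A=np.c_[2*W,np.ones(len(W))];x=np.linalg.lstsq(A,(W**2).sum(1),rcond=None)[0]
    print("th",th,"centroid px",pts.mean(0).round(2),"enclosing",np.round(e,2),"r",round(r,2),"lsq centre",(x[:2]*1e3).round(2),"r",(np.sqrt(x[2]+x[0]**2+x[1]**2)*1e3).round(2))
    g=g.copy();cv2.drawContours(g,[cn],-1,(0,255,0),1);cv2.imwrite(out,g[:,:,::-1])
E
python3 - <<'E'
from hole import *
p=np.load("w4c.npy");D=np.load("w4.npy")
o=env.observe();c=env.camera_model("wrist");T=np.eye(4);T[:3,:3]=o['tool_rot'];T[:3,3]=o['position'];M=T@np.array(c['tool_from_camera']);K=np.array(c['camera_matrix'])
print(o['position'])
holefit(p,D,K,M,(262,112,300,148),"pics/hole1.png")
P=wcloud(D,K,M)
q=P[112:148,262:300].reshape(-1,3);print("rail z",np.median(q[:,2]))
m=(P[...,2]>.075)&(P[...,2]<.1);k,l,s,ce=cv2.connectedComponentsWithStats(m.astype(np.uint8))
for i in range(1,k):
    if s[i,4]>40 : q=P[l==i];print(ce[i].round(0),q[q[:,2]>q[:,2].max()-.003].mean(0).round(4),q[:,:2].min(0).round(4),q[:,:2].max(0).round(4),q[:,2].max())
E
```

```text
[ 0.54825305 -0.02326584  0.18692517]
th 96.0 centroid px [278.8  130.32] enclosing [590.21 -26.23] r 10.45 lsq centre [590.3  -26.08] r 10.19
rail z 0.04171058492275975
[205.  90.] [0.6087 0.0358 0.0915] [0.5988 0.0259] [0.6186 0.0454] 0.09346141883433134
[169. 162.] [0.5503 0.0524 0.0913] [0.5404 0.0423] [0.56   0.0619] 0.09319144200984342
[352. 178.] [ 0.5719 -0.0881  0.0913] [ 0.5616 -0.0978] [ 0.5818 -0.0785] 0.09311738557315782
[242. 203.] [ 0.5316 -0.0098  0.0916] [ 0.5238 -0.0194] [5.416e-01 1.000e-04] 0.09384379170249521
[419. 218.] [ 0.5535 -0.1504  0.0914] [ 0.5437 -0.1583] [ 0.5633 -0.1405] 0.09337981190054556
[134. 230.] [0.4883 0.0706 0.0913] [0.4801 0.061 ] [0.498  0.0803] 0.09307052656084533
[312. 238.] [ 0.5162 -0.0729  0.0908] [ 0.5085 -0.0814] [ 0.5231 -0.0621] 0.09234683319001125
[200. 263.] [0.4716 0.0117 0.0908] [0.4637 0.0081] [0.4795 0.0183] 0.09274829182779659
[375. 272.] [ 0.4993 -0.1336  0.0897] [ 0.4898 -0.1417] [ 0.5048 -0.1238] 0.0917028196956389
[274. 309.] [ 0.4492 -0.0551  0.0915] [ 0.4432 -0.0633] [ 0.4542 -0.0499] 0.09325309379807512
```

View pics/hole1.png

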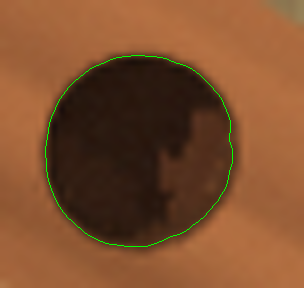

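The rim fits a circle with r = 10.2–10.45 mm, centred at (590.3, −26.1) mm. The midpoint of the two far-rail neighbours gives (590.3, −26.15), so the two agree. With the foot offset from the TCP of (−1.2, −0.4) mm, the TCP target is (0.5915, −0.0257).

```bash
python3 -m pendant '[[[0.72,-0.04,0],0,0.1],[[0.72,-0.04,0],0,0.1],[[0,0,-0.7],0,0.1],[[0,0,-0.9],0,0.1],[[0,0,-0.8],0,0.1],[[0,0,-0.7],0,0.1],[[0,0,-0.5],0,0.1],[[0,0,0],0,0.1],[[0,0,0],0,0.1],[[0,0,0],0,0.1],[[0,0,0],0,0.1]]'
cat > rel.py <<'E'
from h import *
import sys
from scipy.optimize import least_squares
o,p,D,K,M=wrist();o2=env.observe();cv2.imwrite(sys.argv[1],cv2.resize(p[90:330,140:400],None,fx=2.5,fy=2.5,interpolation=cv2.INTER_CUBIC)[:,:,::-1]);np.save("last.npy",D);np.save("lastc.npy",p)
print(np.round(o['position'],4),np.round(o2['position'],4),np.round(o['ft_force'],1),np.round(o['wrist_torque'],2),np.round(o['tool_rot'],4).tolist())
P=wcloud(D,K,M);L=P-o['position']
m=(D>0)&(D<.2)&(abs(L[...,0])<.02)&(abs(L[...,1])<.014)&(L[...,2]<-.002)&(P[...,2]>.045)
q=L[m];print("min",q[:,2].min().round(4))
for a,b in((-.03,-.02),(-.02,-.01),(-.01,-.002)):
    s=q[(q[:,2]>a)&(q[:,2]<b)]
    if len(s)>20:
        r=least_squares(lambda c:np.hypot(s[:,0]-c[0],s[:,1]-c[1])-.010,[0,0],loss='soft_l1',f_scale=.0005);print(a,len(s),"TCP offset",r.x.round(4),"world",(r.x+o['position'][:2]).round(4))
E
python3 rel.py pics/w5.png
```

```text
time_s: 7.38
position: [0.5927, -0.0264, 0.0812]
tool_rot: [[-0.971, 0.002, 0.24], [-0.24, -0.001, -0.971], [-0.002, -1.0, 0.001]]
ft_force: [0.2, 0.1, 0.1]
grip_width: 0.0188
[ 0.5927 -0.0264  0.0812] [ 0.5926 -0.0265  0.0811] [0.2 0.1 0.1] [-0.06 -0.04 -0.07] [[-0.9708, 0.0023, 0.24], [-0.24, -0.0005, -0.9708], [-0.0021, -1.0, 0.0011]]
min -0.0296
-0.03 200 TCP offset [-0.0012 -0.0004] world [ 0.5916 -0.0268]
-0.02 239 TCP offset [-0.0012 -0.0004] world [ 0.5915 -0.0268]
-0.01 234 TCP offset [-0.0012 -0.0003] world [ 0.5915 -0.0267]
```

View pics/w5.png

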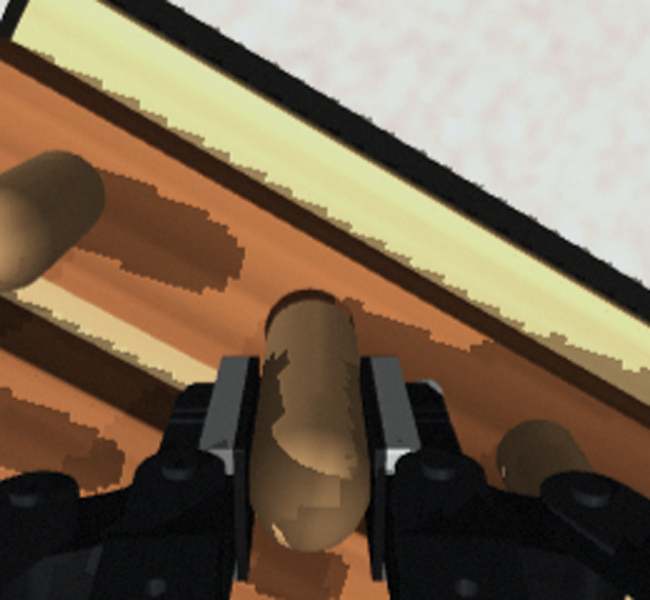

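```bash
cat > arc.py <<'E'
from h import *
from scipy.optimize import least_squares
p=np.load("lastc.npy")
o=env.observe();c=env.camera_model("wrist");T=np.eye(4);T[:3,:3]=o['tool_rot'];T[:3,3]=o['position'];M=T@np.array(c['tool_from_camera']);K=np.array(c['camera_matrix'])
g=cv2.GaussianBlur(p[...,0],(0,0),.7).astype(float)
W=[];px=[]
for u in range(249,280):
    col=g[195:222,u]; d=np.diff(col); 
    i=np.argmin(d); 
    if d[i]<-14:
        j=i+.5
        if 0<i<len(d)-1: 
            den=d[i-1]-2*d[i]+d[i+1]; j+=0.5*(d[i-1]-d[i+1])/den
        px.append((u,195+j))
px=np.array(px);print(px.round(1).tolist())
W=np.array([wray(q,.041,K,M)[:2] for q in px])*1e3
r=least_squares(lambda c:np.hypot(W[:,0]-c[0],W[:,1]-c[1])-10.5,[590.3,-26.1],loss='soft_l1',f_scale=.2)
print("hole",r.x.round(2),"resid",np.abs(r.fun).round(2).tolist())
D=np.load("last.npy");P=wcloud(D,K,M);m=(P[...,2]>.08)&(P[...,2]<.1)&((P[...,1]>.01)|(P[...,1]<-.06));k,l,s,ce=cv2.connectedComponentsWithStats(m.astype(np.uint8))
for i in range(1,k):
    if s[i,4]>60: q=P[l==i];print(ce[i].round(0),q[:,:2].min(0).round(4),q[:,:2].max(0).round(4),q[:,2].max().round(4))
E
python3 arc.py
```

```text
[[249.0, 211.8], [250.0, 210.9], [251.0, 209.6], [252.0, 208.7], [253.0, 208.1], [254.0, 207.5], [255.0, 206.9], [256.0, 206.5], [257.0, 206.2], [258.0, 205.8], [259.0, 205.5], [260.0, 205.4], [261.0, 205.4], [262.0, 205.3], [263.0, 205.2], [264.0, 205.2], [265.0, 205.3], [266.0, 205.4], [267.0, 205.5], [268.0, 205.6], [269.0, 206.0], [270.0, 206.4], [271.0, 206.7], [272.0, 207.2], [273.0, 207.7], [274.0, 208.4], [275.0, 209.0], [276.0, 209.6], [277.0, 209.3], [278.0, 208.5], [279.0, 208.4]]
hole [590.06 -26.97] resid [0.1, 0.02, 0.1, 0.13, 0.08, 0.08, 0.12, 0.05, 0.02, 0.05, 0.02, 0.05, 0.11, 0.14, 0.08, 0.08, 0.14, 0.11, 0.06, 0.02, 0.06, 0.13, 0.06, 0.09, 0.03, 0.04, 0.01, 0.13, 0.66, 1.42, 1.88]
[138. 185.] [0.5994 0.0252] [0.6188 0.0443] 0.0927
[ 87. 291.] [0.543  0.0418] [0.5609 0.0609] 0.0928
```

The close view shows the far rim of the hole just past the foot, at (310,297) in the crop. The arc fit gives the hole at (590.1, −27.0) and the foot at (591.5, −26.8). I'll shift −1.4 mm in x and go down in small steps.

```bash
python3 -m pendant '[[[-0.045,-0.007,-0.15],0,0.1],[[0,0,-0.1],0,0.1],[[0,0,-0.05],0,0.1],[[0,0,-0.02],0,0.1],[[0,0,-0.02],0,0.1],[[0,0,0],0,0.1]]'
```

```text
time_s: 7.93
position: [0.5909, -0.0269, 0.0695]
tool_rot: [[-0.971, -0.0, 0.239], [-0.239, 0.0, -0.971], [0.0, -1.0, -0.0]]
ft_force: [0.2, 0.5, -0.1]
grip_width: 0.019
```

```bash
python3 -m pendant '[[[0,0,-0.02],0,0.1],[[0,0,-0.02],0,0.1],[[0,0,0],0,0.1]]'
```

```text
time_s: 8.18
position: [0.5908, -0.0269, 0.0683]
tool_rot: [[-0.971, -0.0, 0.239], [-0.239, 0.0, -0.971], [0.0, -1.0, -0.0]]
ft_force: [-0.2, 0.1, -0.4]
grip_width: 0.0189
```

```bash
python3 -m pendant '[[[0,0,-0.02],0,0.1],[[0,0,-0.02],0,0.1],[[0,0,0],0,0.1]]';python3 -m pendant '[[[0,0,-0.02],0,0.1],[[0,0,-0.02],0,0.1],[[0,0,0],0,0.1]]'; python3 rel.py pics/w6.png
```

```text
time_s: 8.43
position: [0.5908, -0.0269, 0.0671]
tool_rot: [[-0.971, -0.0, 0.239], [-0.239, 0.0, -0.971], [0.0, -1.0, -0.0]]
ft_force: [0.2, -0.0, 0.3]
grip_width: 0.019
time_s: 8.68
position: [0.5908, -0.0269, 0.0659]
tool_rot: [[-0.971, -0.0, 0.239], [-0.239, 0.0, -0.971], [0.0, -1.0, -0.0]]
ft_force: [-0.3, -0.1, -0.3]
grip_width: 0.0188
[ 0.5908 -0.0269  0.0659] [ 0.5908 -0.0269  0.066 ] [-0.3 -0.1 -0.3] [-0.04 -0.04 -0.03] [[-0.9709, -0.0003, 0.2395], [-0.2395, 0.0, -0.9709], [0.0002, -1.0, -0.0001]]
min -0.0208
-0.02 249 TCP offset [-0.0012 -0.0004] world [ 0.5896 -0.0273]
-0.01 229 TCP offset [-0.0012 -0.0003] world [ 0.5896 -0.0272]
```

View pics/w6.png

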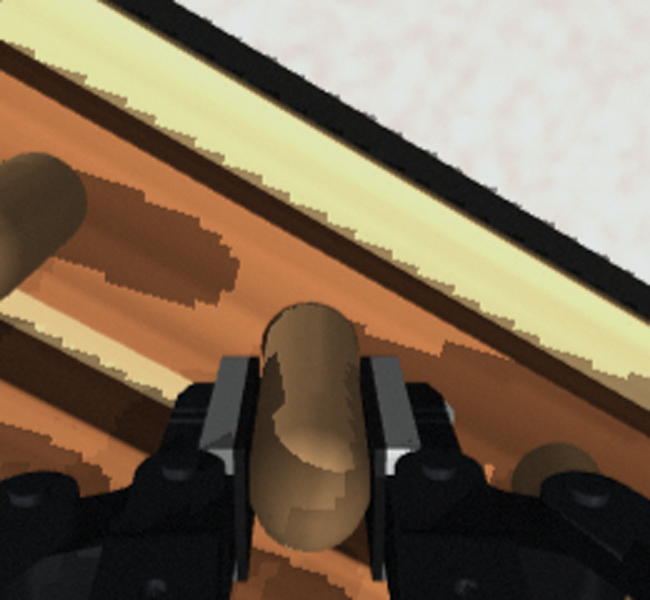

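The peg is in the hole: the foot is about 5 mm below the rail top, with no contact force. I'll press on in small steps and watch the forces.

```bash
python3 -m pendant '[[[0,0,-0.03],0,0.1],[[0,0,-0.03],0,0.1],[[0,0,-0.03],0,0.1],[[0,0,0],0,0.1]]';python3 -m pendant '[[[0,0,-0.03],0,0.1],[[0,0,-0.03],0,0.1],[[0,0,0],0,0.1]]'
```

```text
time_s: 9.07
position: [0.591, -0.0269, 0.0637]
tool_rot: [[-0.971, 0.001, 0.24], [-0.24, -0.0, -0.971], [-0.001, -1.0, 0.0]]
ft_force: [-1.2, 0.1, 3.4]
grip_width: 0.0186
time_s: 9.32
position: [0.591, -0.0269, 0.0621]
tool_rot: [[-0.971, 0.001, 0.239], [-0.239, -0.0, -0.971], [-0.001, -1.0, 0.0]]
ft_force: [-1.4, 0.4, 5.5]
grip_width: 0.0187
```

```bash
python3 -m pendant '[[[-0.008,0,-0.04],0,0.1],[[0,0,-0.04],0,0.1],[[0,0,-0.04],0,0.1],[[0,0,0],0,0.1]]';python3 -m pendant '[[[0,0,-0.04],0,0.1],[[0,0,-0.04],0,0.1],[[0,0,0],0,0.1]]'
```

```text
time_s: 9.65
position: [0.5909, -0.0269, 0.0585]
tool_rot: [[-0.971, 0.001, 0.239], [-0.239, -0.0, -0.971], [-0.001, -1.0, 0.001]]
ft_force: [-0.7, 0.6, 4.2]
grip_width: 0.0186
time_s: 9.9
position: [0.5909, -0.0269, 0.0561]
tool_rot: [[-0.971, 0.001, 0.239], [-0.239, -0.0, -0.971], [-0.001, -1.0, 0.0]]
ft_force: [-0.3, -0.8, 4.0]
grip_width: 0.0186
```

```bash
python3 -m pendant '[[[0,0,-0.03],0,0.1],[[0,0,-0.03],0,0.1],[[0,0,-0.03],0,0.1],[[0,0,0],0,0.1]]';python3 -m pendant '[[[0,0,-0.025],0,0.1],[[0,0,-0.025],0,0.1],[[0,0,0],0,0.1]]'
```

```text
time_s: 10.23
position: [0.5909, -0.0269, 0.0534]
tool_rot: [[-0.971, 0.001, 0.239], [-0.239, -0.0, -0.971], [-0.001, -1.0, 0.0]]
ft_force: [-2.1, 0.8, 5.7]
grip_width: 0.0187
time_s: 10.48
position: [0.5909, -0.0269, 0.0519]
tool_rot: [[-0.971, 0.001, 0.239], [-0.239, -0.0, -0.971], [-0.001, -1.0, 0.0]]
ft_force: [-1.1, 0.3, 5.0]
grip_width: 0.0187
```

```bash
python3 -m pendant '[[[0,0,-0.015],0,0.1],[[0,0,0],0,0.1]]';python3 -m pendant '[[[0,0,-0.015],0,0.1],[[0,0,0],0,0.1]]'
```

```text
time_s: 10.65
position: [0.591, -0.0269, 0.0515]
tool_rot: [[-0.971, 0.001, 0.239], [-0.239, -0.0, -0.971], [-0.001, -1.0, 0.001]]
ft_force: [-2.0, 0.7, 5.7]
grip_width: 0.0187
time_s: 10.82
position: [0.591, -0.027, 0.0513]
tool_rot: [[-0.971, 0.001, 0.239], [-0.239, -0.0, -0.971], [-0.001, -1.0, 0.001]]
ft_force: [-1.0, 0.7, 7.8]
grip_width: 0.019
```

```bash
python3 -m pendant '[[[0,0,-0.01],0,0.1],[[0,0,0],0,0.1]]'
```

```text
time_s: 10.98
position: [0.591, -0.027, 0.0513]
tool_rot: [[-0.971, 0.002, 0.239], [-0.239, -0.0, -0.971], [-0.002, -1.0, 0.001]]
ft_force: [-2.8, 1.1, 9.6]
grip_width: 0.0186
```

```bash
python3 -m pendant '[[[0,0,-0.01],0,0.1],[[0,0,0],0,0.1]]';python3 -m pendant '[[[0,0,-0.01],0,0.1],[[0,0,0],0,0.1],[[0,0,0],0,0.1]]'
```

```text
time_s: 11.15
position: [0.5911, -0.027, 0.0512]
tool_rot: [[-0.971, 0.002, 0.239], [-0.239, -0.0, -0.971], [-0.002, -1.0, 0.001]]
ft_force: [-3.1, 0.8, 11.7]
grip_width: 0.0187
time_s: 11.4
position: [0.5911, -0.027, 0.0512]
tool_rot: [[-0.971, 0.002, 0.24], [-0.24, -0.001, -0.971], [-0.002, -1.0, 0.001]]
ft_force: [-2.8, 0.8, 13.8]
grip_width: 0.0187
```

The peg has bottomed: z has stalled at 51.2 mm, close to the expected 50.8, and the force has climbed to 13.8 N. I'll relax the push and open part way (about 38 mm, clear of the neighbours).

```bash
python3 -m pendant '[[[0,0,0.02],0,0.1],[[0,0,0.02],0,0.1],[[0,0,0],0,0.1]]';python3 -m pendant '[[[0,0,0],0,0.3],[[0,0,0],0,0.35],[[0,0,0],0,0.42],[[0,0,0],0,0.42],[[0,0,0],0,0.42]]'
```

```text
time_s: 11.65
position: [0.591, -0.0269, 0.0513]
tool_rot: [[-0.971, 0.001, 0.239], [-0.239, -0.0, -0.971], [-0.001, -1.0, 0.001]]
ft_force: [-0.5, 0.2, 7.4]
grip_width: 0.0185
time_s: 12.07
position: [0.5905, -0.0269, 0.0505]
tool_rot: [[-0.971, -0.0, 0.239], [-0.239, 0.0, -0.971], [0.0, -1.0, -0.0]]
ft_force: [-0.2, -0.2, 0.3]
grip_width: 0.0362
```

Released, with no force left. Next I'll lift straight up and check the height.

```bash
python3 -m pendant '[[[0,0,0.3],0,0.42],[[0,0,0.7],0,0.42],[[0,0,1],0,0.42],[[0,0,1],0,0.42],[[0,0,1],0,0.42],[[0,0,0.8],0,0.42],[[0,0,0],0,0.42],[[0,0,0],0,0.42]]'
python3 -m pendant '[[[-1,0,0],0,0.42],[[-1,0,0],0,0.42],[[0,0,0],0,0.42],[[0,0,0],0,0.42],[[0,0,0],0,0.42]]'
python3 - <<'E'
from h import *
o,p,D,K,M=wrist();cv2.imwrite("pics/w7.png",p[:,:,::-1])
print(np.round(o['position'],4),np.round(o['ft_force'],1))
P=wcloud(D,K,M)
m=(P[...,2]>.07)&(P[...,2]<.11)&(P[...,0]>.42)&(P[...,0]<.64)&(D>0);k,l,s,ce=cv2.connectedComponentsWithStats(m.astype(np.uint8))
for i in range(1,k):
    if s[i,4]>60: q=P[l==i];print(ce[i].round(0),q[:,:2].min(0).round(4),q[:,:2].max(0).round(4),"top",np.percentile(q[:,2],97).round(4))
ps,Ds=env.get_image("side");cv2.imwrite("pics/s7.png",ps[:,:,::-1]);Ps=cloud("side",Ds)
pt,Dt=env.get_image("top");cv2.imwrite("pics/t7.png",pt[:,:,::-1])
m=(Ps[...,2]>.07)&(Ps[...,0]>.42)&(Ps[...,0]<.64)&(abs(Ps[...,1])<.18)&(Ps[...,2]<.11);k,l,s,ce=cv2.connectedComponentsWithStats(m.astype(np.uint8))
for i in range(1,k):
    if s[i,4]>40:q=Ps[l==i];print("side",ce[i].round(0),q.mean(0).round(4),"top",np.percentile(q[:,2],97).round(4))
E
```

```text
time_s: 12.73
position: [0.5909, -0.0269, 0.1964]
tool_rot: [[-0.971, 0.003, 0.24], [-0.24, -0.001, -0.971], [-0.003, -1.0, 0.001]]
ft_force: [-0.2, 0.4, -0.6]
grip_width: 0.0355
time_s: 13.15
position: [0.5308, -0.027, 0.1943]
tool_rot: [[-0.971, -0.001, 0.239], [-0.239, 0.0, -0.971], [0.0, -1.0, -0.0]]
ft_force: [0.6, -0.3, -0.1]
grip_width: 0.036
[ 0.5308 -0.027   0.1943] [ 0.6 -0.3 -0.1]
[207.  66.] [0.5987 0.0254] [0.6186 0.0449] top 0.0919
[283. 112.] [ 0.5798 -0.0371] [ 0.5996 -0.0175] top 0.0919
[172. 138.] [0.54   0.0419] [0.56   0.0611] top 0.092
[352. 154.] [ 0.5617 -0.0978] [ 0.5815 -0.0788] top 0.0919
[244. 178.] [ 0.5228 -0.0198] [ 5.415e-01 -3.000e-04] top 0.0918
[417. 194.] [ 0.5434 -0.159 ] [ 0.5629 -0.1403] top 0.0917
[137. 206.] [0.4803 0.0605] [0.4981 0.0799] top 0.0917
[311. 217.] [ 0.5043 -0.0821] [ 0.5229 -0.0623] top 0.0917
[203. 236.] [0.4667 0.0017] [0.4793 0.0184] top 0.0895
[375. 252.] [ 0.4849 -0.1425] [ 0.5049 -0.1242] top 0.0916
[272. 276.] [ 0.4428 -0.0636] [ 0.461  -0.0437] top 0.0918
side [263. 170.] [0.6063 0.0324 0.0815] top 0.0914
side [236. 173.] [0.5486 0.0489 0.0817] top 0.0908
side [206. 175.] [0.4864 0.0669 0.0817] top 0.091
side [269. 188.] [ 0.5881 -0.0299  0.0818] top 0.0911
side [240. 191.] [ 0.53   -0.0133  0.0823] top 0.0916
side [208. 194.] [0.4678 0.005  0.0818] top 0.0917
side [274. 207.] [ 0.5697 -0.0919  0.0821] top 0.0916
side [244. 211.] [ 0.5117 -0.0756  0.0818] top 0.0912
side [211. 214.] [ 0.4496 -0.0572  0.082 ] top 0.0915
side [281. 229.] [ 0.5512 -0.1542  0.0821] top 0.0916
side [249. 233.] [ 0.493  -0.1375  0.0822] top 0.0915
side [214. 236.] [ 0.4311 -0.1193  0.0828] top 0.0914
```

View pics/w7.png

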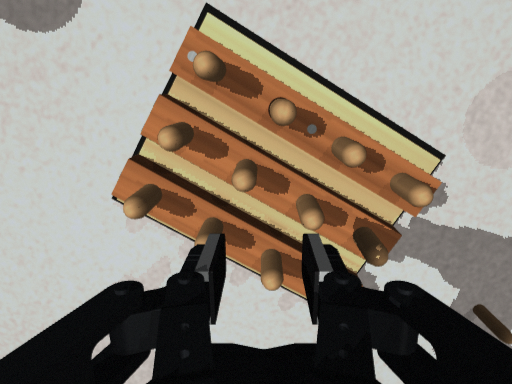

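View pics/s7.png

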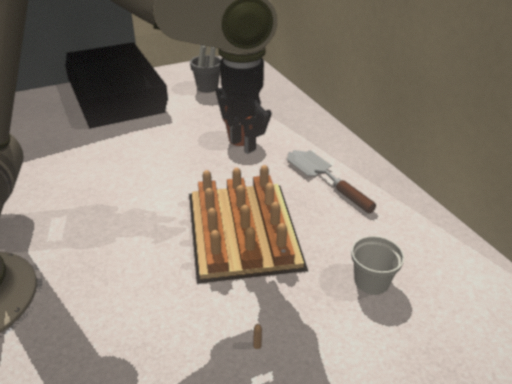

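View pics/t7.png

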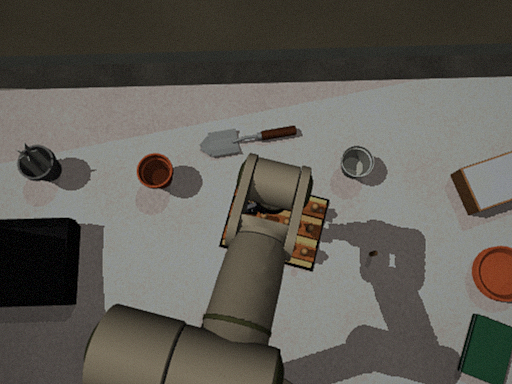

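The new peg at (283,112) in the wrist view tops out at 91.9 mm, the same as its neighbours. Its position is in line with the rail. The trowel, pots and thin peg are unmoved in the top and side views. I'll hand in now.

```bash
python3 -c "
from rig import env
print(env.close_job())"
```

```text
the job is handed in; nothing more can be done
None
```

The matching peg is fully home in the empty hole on the far rail, and the job is handed in after about 13.3 s of the 64 s allowed.

- **Right peg:** I took the one on the left of the board (20 mm in diameter, 70 mm long). The thin peg on the right was left alone.
- **Finding the hole:** I located it with the wrist camera, which agreed with the midpoint of the two neighbouring pegs on that rail. It is about 4 mm toward the robot from the drawing. The foot went in on the first gentle descent with no contact force, so no feeling search was needed.
- **Pressing in:** The bore resisted with about 4–6 N. At the bottom the readings rose to 13.8 N while the height stopped changing, well under the 30 N limit. I then relaxed the push, opened the jaws part way and lifted clear.
- **Last checks:** The new peg's top measures 91.9 mm above the bench by the wrist camera, where its neighbours read 91.7–91.9 mm. The side camera gives 91.1 mm against 90.8–91.7 mm. The pots, trowel and thin peg looked unmoved, and the gripper was clear of everything.
- **Disagreement:** The fixed cameras placed the spare peg 4–5 mm off from the wrist camera, more than the stated 2 mm calibration. I used the wrist camera for the grasp and the insertion. One inner peg (near rail, second from left) read 89.5 mm in the last wrist view, where a finger partly hid it; the side camera gave 91.7 mm.

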